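Move the flat battery from the label printer to its charger

TASK

The label printer's battery is flat. Press the green catch of the printer so that the battery pops loose, slide it out of the printer's rails, and slide it onto the rails of the charger until the charger's catch clicks in behind its ridge and holds it there. Work gently: do not force the catch or ram the battery home, and leave the other things on the desk as they are.

Things in the scene. Friction and masses are not known exactly. Their poses are not given: they have to be found in the camera images.
- battery_grip (a point): centre of the battery's grey grip body (54 mm long). Grasp it here by its two y faces, in the finger recesses: 28 mm long (x), 44 mm across, between shoulders 52 mm across. Point is 30 mm above the battery's underside, 16 mm below its top, 57 mm behind its front end. Axes: x to its front end (enters the rails first), z up
- battery: whole battery, black and grey, 84 long x 62 wide x 46 mm high, about 0.25 kg; origin at the centre of its underside (15 mm ahead of the grip point). A foot flange 62 wide, 6 mm thick runs along it and goes under the rail lips; the front 30 mm is a low tongue (14 mm) with a ridge across (19.5 mm high, ramp in front) behind which a catch drops
- printer: white label printer, fixed. Batteries slide in along its +x, out along -x. Origin at desk level, under the front end of a latched battery. Deck 12 mm above the desk; lipped rails from x=-45 to +17 mm (tops 24 mm above the desk), low flared lead-ins to x=-69 mm. The battery starts latched here; it can be lifted when its front end is past x=-70 mm. Housing, 74 mm high, from x=+86 mm on
- printer_pad (a point): middle of the top of the green ribbed thumb pad (22 x 40 mm) of the printer's catch, 43 mm beyond the printer's origin (x), 44 mm above the desk when up. Pressed down, it lifts the roller at the catch's other end off the battery
- printer_catch (a joint): angle of the printer's catch in rad: 0 at rest, 0.25 at the end (pad 7 mm down, hard stop); frees the battery from about 0.16. Needs about 2 N to start, 7 N at the end. The freed battery is pushed out about 10 mm by sprung contacts and stays out when the pad is let go
- charger: black charger, fixed; the battery slides in along its +x. Origin at desk level. Flat deck 12 mm above the desk, from x=-130 to +134 mm; rails exactly as on the printer, 1.2 mm play each side of the flange, 2 mm above it
- charger_end: far end of the charger, on its deck; origin and axes those of the charger, 12 mm higher. Its grey contact head (stop, sprung contacts, catch) is clamped for any battery length where the last user left it: a latched battery's front end then lies anywhere from x=0 to +55 mm. That is not reported: push until it clicks. More than 25 N on the head harms it
- charger_mouth (a point): middle of the charger's rail mouth, on the deck, at charger x=-45 mm; axes as the charger's. Flared lead-ins stand 24 mm out from it on both sides. Set the battery on the deck with its front end a little before this point, then slide it along +x
- charger_catch (a joint): angle of the charger's catch in rad: 0 at rest; the battery meets it 17 mm before its latched place, it rises to about 0.15 as the battery's ridge passes under it (about 8 N of push in all) and drops to about 0 when it has clicked behind the ridge
- charger_pins (a joint): travel in m of the charger's sprung contacts: 0 when out, grows as the battery pushes them back, about 0.010 when latched; a hard stop follows at about 0.012
- binder_clip_1: black paper clip with wire arms, 45x29x27 mm, origin under its middle; leave alone
- glue_stick: standing glue stick, 24 mm across, 92 mm high, origin under its middle; leave alone
- eraser: eraser, 21x52x12 mm, origin under its middle; leave alone
- label_roll: standing roll of white labels, 58 mm across, 40 mm high, origin under its middle; leave alone
Not all that is in view belongs to the job. Leave any red or turquoise look-alike of the battery alone.

How it is judged:
By the outcome, as a careful person would: the job done as asked, in the order asked, and still so for the second after the job is handed in, with the robot touching nothing.
It also fails if it takes over 67 s, if anything falls off the work surface, if the arm or the gripper's body presses on something with over 40 N, if the wrist force passes 120 N, or if a joint passes its speed limit or range.

ROBOT

A 6-joint arm with a two-finger parallel gripper is mounted at the origin on the work surface; the furniture and walls round the work are solid. World frame = base frame: x ahead of the robot, y to its left, z up, the work surface at z = 0. Lengths are in m, angles in rad, forces in N, time in s.
With the tool pointing down it reaches from about 0.25 to 0.725 m from the base axis. Payload 9.7 kg.
Tool frame: the origin (TCP) lies on the mounting face of the last link; the fingertips stand 173 mm ahead of it and the grasp point (between the pads) lies 155 mm ahead of it; y points along the fingers, x is the direction in which the jaws open and shut, and the axes are right-handed (so a half turn about y gives the same grasp; the last joint's range is limited). The gripper opens to 85 mm and grips with 20 to 120 N. Pads are 22 mm wide; open, the fingers measure 114 mm over their backs; the gripper's body (76 mm by 85 mm) begins 54 mm behind the grasp point. The pads swing forward as they close: fully open they stand 13 mm farther back than shut.
Start: joints at [-1.326, 0.087, 0.176, 1.66, 0, 1.571], TCP at [0.133, -0.534, 0.405] pointing down, gripper open.
Joint ranges: [-3.13, 3.13], [-0.85, 1.81], [-1.15, 1.24], [-2.2, 2.28], [-1.44, 1.52], [-3.14, 3.14]. Speed limits (rad/s): [2.22, 2.22, 2.57, 3.14, 3.14, 3.14].

INTERFACE

Orientations are given as [roll, pitch, yaw] about the fixed x, y, z axes, in that order (R = Rz(yaw) Ry(pitch) Rx(roll)).
In Python, from station import arm gives the robot as it stands.
- The arm moves only by the shell command python3 -m handwheel 'ROWS'. ROWS is a JSON object of lists of equal length, an entry for each row: "offset": the shift along the tool's x, y, z in units of 30 mm (1.0 is 30 mm), a list of three; "twist": the turn about the tool's y in units of 0.08 rad (1.0 is 0.08 rad); "claw": the opening, from 0 (shut) to 1 (fully open). A call has 1 to 8 rows; each row shifts and turns the commanded pose from where the row before left it, along the tool's axes as they then stand; what a row does not reach is not made up. A row lasts 1/10 s, in which the tool goes at most 50 mm and 8.59 degrees, less where a joint would pass 70% of its speed; a pose out of reach is approached as far as the arm can. A call with a number of a shift or a turn outside -1 to 1 is refused whole. A call with a gripper value outside its range is refused whole. The fingers move at their own pace and stop on an object; the grip force is fixed at half the most. Time passes only in rows, so rows that do not move let the fingers close. It gives the time, the measured TCP pose, the force and the opening at its end, in the units of the state.
- arm.get_state(): the state, without advancing time (a new reading comes with each control period).
- arm.snapshot(name): name is "scene" or "top" or "wrist"; returns a dict with "color" (400x640x3 uint8, red, green, blue), "mtx" (3x3 intrinsics, pixels), "k1" (the pictures are not rectified: a ray, as slopes to the right and down, at radius r is drawn at 1 + k1 r^2 times it, then the intrinsics apply), "cam_to_world" (4x4, takes a point from camera to world coordinates); the wrist camera has in their place "hand_eye" (4x4, takes a point from camera to tool coordinates, whose origin is the TCP and whose axes are the tool frame's). Camera axes: x right, y up, looking along -z (the intrinsics and any distortion apply to the point x, -y, -z); pixel columns grow to the right and rows downward; lengths in m; the calibration is good to about 2 mm. A picture is of the moment at which its call begins: read the wrist's pose just before it. There is no depth.
- arm.close_job(): hands the job in, once; it reports no verdict.
The state is a dict: "t": time; "q": joint angles; "joint_velocities": joint speeds; "tau": joint torques, N m; "eef_pos": TCP position; "orientation": TCP orientation; "force": force on the tool from outside, world axes, zero at the start; "ft_torque": the same for the moment, N m; "grip_width": finger opening in m.
Only numpy, scipy, OpenCV 4.12 (cv2) and the standard library are available. Lean on these libraries where they do the work, as an engineer would, in place of code of your own. Each camera call takes 0.05 s, during which the arm holds its last target.

## Working session

There is one attempt and no reset: what is moved stays moved. The work goes in short steps, Python scripts to look and compute and a shell command to move; the robot and the scene stay as the last step left them, time stands still between calls to the robot, and variables do not carry over. Pictures are saved under pics/ and viewed, and the job is handed in when it is done.

```bash
ls; mkdir -p pics; python3 - <<'E'
from station import arm
import cv2
print(arm.get_state())
for n in ("scene","top","wrist"):
    s=arm.snapshot(n); cv2.imwrite(f"pics/{n}0.png",s["color"][:,:,::-1])
    print(n,s["mtx"],s["k1"],s.get("cam_to_world",s.get("hand_eye")))
E
```

```text
pics
{'t': 0.0, 'q': array([-1.32599919e+00,  8.74624223e-02,  1.75140167e-01,  1.65980017e+00,
       -4.51900665e-06,  1.57084230e+00]), 'joint_velocities': array([-0.00094393,  0.00092782, -0.00044129, -0.0012065 ,  0.00135749,
       -0.00061444]), 'tau': array([ 7.64872402e-04, -5.20379591e+01,  4.64813840e+01,  1.57606305e-02,
        1.04510193e-05, -3.04191616e-06]), 'eef_pos': array([ 0.13329793, -0.53360546,  0.40398472]), 'orientation': array([-1.57080091e+00,  1.32609356e-03, -1.32604516e+00]), 'force': array([ 0.21636531,  0.07461542, -1.13493951]), 'ft_torque': array([0.02939856, 0.01446976, 0.04832363]), 'grip_width': 0.0855791682196443}
scene [[503.35497865   0.         319.40211563]
 [  0.         503.35497865 195.91100982]
 [  0.           0.           1.        ]] -0.1440613603236946 [[ 0.98525364  0.10806495 -0.13265455  0.32501391]
 [-0.1702791   0.54342679 -0.82200508 -1.41148113]
 [-0.0167419   0.8324718   0.55381442  0.95408855]
 [ 0.          0.          0.          1.        ]]
top [[435.9530734    0.         321.7493742 ]
 [  0.         435.9530734  195.48916587]
 [  0.           0.           1.        ]] -0.01482261011279492 [[ 0.01578312  0.99159619 -0.12840515  0.3967231 ]
 [-0.99982188  0.01432244 -0.01229102 -0.09495385]
 [-0.01034865  0.12857627  0.99164563  1.26675153]
 [ 0.          0.          0.          1.        ]]
wrist [[280.65552175   0.         319.33580757]
 [  0.         280.65552175 198.66278058]
 [  0.           0.           1.        ]] -0.01583888159648879 [[ 9.99999491e-01  3.99720747e-04  9.26096248e-04 -1.95097853e-03]
 [ 7.59703960e-04  3.05504257e-01 -9.52190407e-01  2.97270951e-02]
 [-6.63536607e-04  9.52190627e-01  3.05503798e-01  7.86916867e-02]
 [ 0.00000000e+00  0.00000000e+00  0.00000000e+00  1.00000000e+00]]
```

View pics/scene0.png

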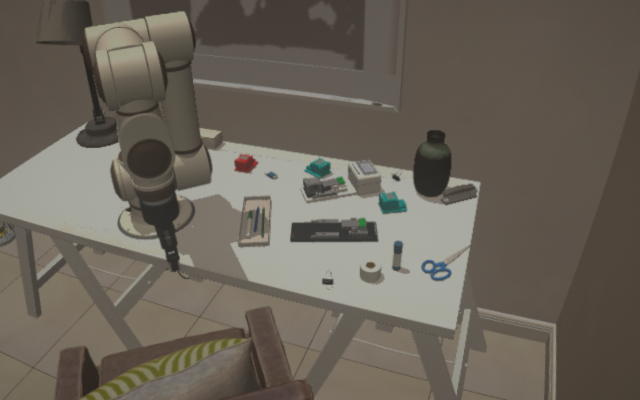

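View pics/top0.png

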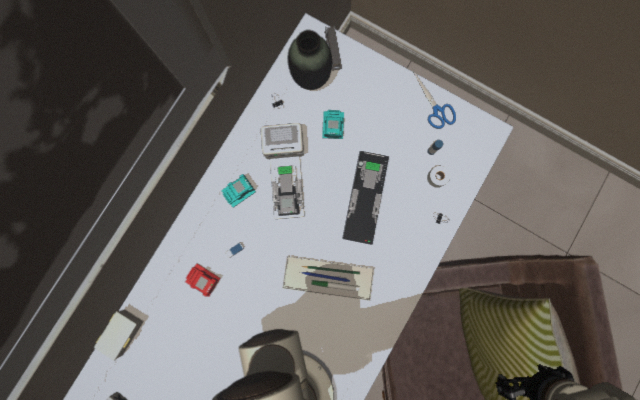

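View pics/wrist0.png

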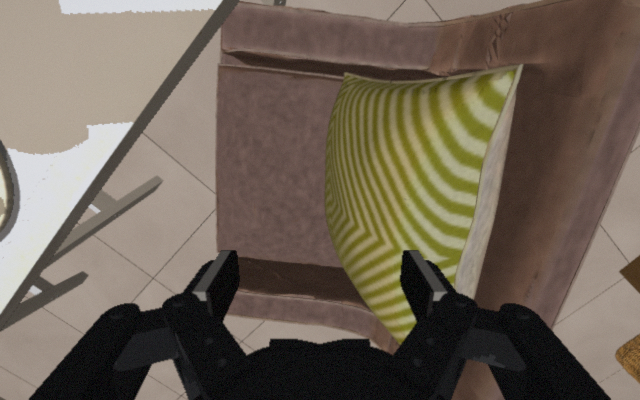

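```bash
cat > h.py <<'E'
import numpy as np, cv2
from scipy.spatial.transform import Rotation as Ro
from station import arm
def ray(s,u,v,st=None):
    K=s["mtx"]; k=s["k1"]
    x,y=cv2.undistortPoints(np.array([[[u,v]]],float),K,np.array([k,0,0,0.]))[0,0]
    if "cam_to_world" in s: T=s["cam_to_world"]
    else: T=toolT(st)@s["hand_eye"]
    return T[:3,3], T[:3,:3]@np.array([x,-y,-1.])
def toolT(st):
    T=np.eye(4); T[:3,:3]=Ro.from_euler("xyz",st["orientation"]).as_matrix(); T[:3,3]=st["eef_pos"]; return T
def plane(s,u,v,z,st=None):
    o,d=ray(s,u,v,st); return o+d*(z-o[2])/d[2]
def tri(rays):
    A=np.zeros((3,3));b=np.zeros(3)
    for o,d in rays:
        d=d/np.linalg.norm(d);P=np.eye(3)-np.outer(d,d);A+=P;b+=P@o
    p=np.linalg.solve(A,b)
    return p,[np.linalg.norm((np.eye(3)-np.outer(d,d)/(d@d))@(p-o)) for o,d in rays]
def proj(s,p,st=None):
    T=s["cam_to_world"] if "cam_to_world" in s else toolT(st)@s["hand_eye"]
    c=np.linalg.inv(T)@np.append(p,1); x,y=c[0]/-c[2],-c[1]/-c[2]; f=1+s["k1"]*(x*x+y*y)
    return (s["mtx"]@[x*f,y*f,1])[:2]
def snap(n,name):
    st=arm.get_state(); s=arm.snapshot(n); cv2.imwrite(f"pics/{name}.png",s["color"][:,:,::-1])
    np.savez(f"pics/{name}.npz",**s,eef_pos=st["eef_pos"],orientation=st["orientation"]); return s,st
def load(name):
    z=np.load(f"pics/{name}.npz"); d={k:z[k] for k in z.files}; d["k1"]=float(d["k1"]); return d,d
def crop(name,x0,y0,x1,y1,f,out):
    im=cv2.imread(f"pics/{name}.png")[y0:y1,x0:x1]; cv2.imwrite(f"pics/{out}.png",cv2.resize(im,None,fx=f,fy=f,interpolation=cv2.INTER_CUBIC))
E
python3 - <<'E'
from h import *
snap("top","top1");snap("scene","scene1")
crop("top1",250,110,410,250,5,"top1c")
crop("scene1",280,150,420,250,5.7,"scene1c")
E
```

```text
(no output)
```

View pics/top1c.png

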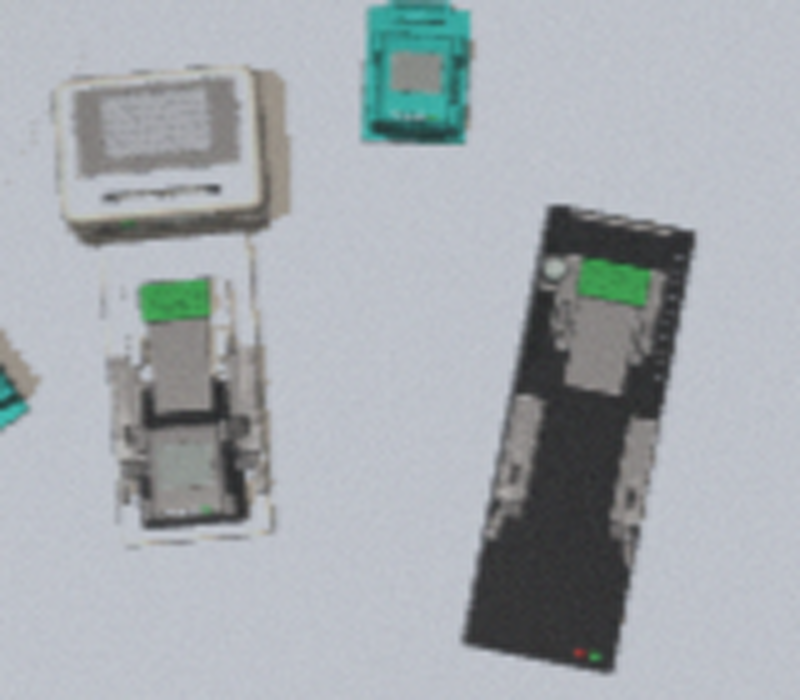

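View pics/scene1c.png

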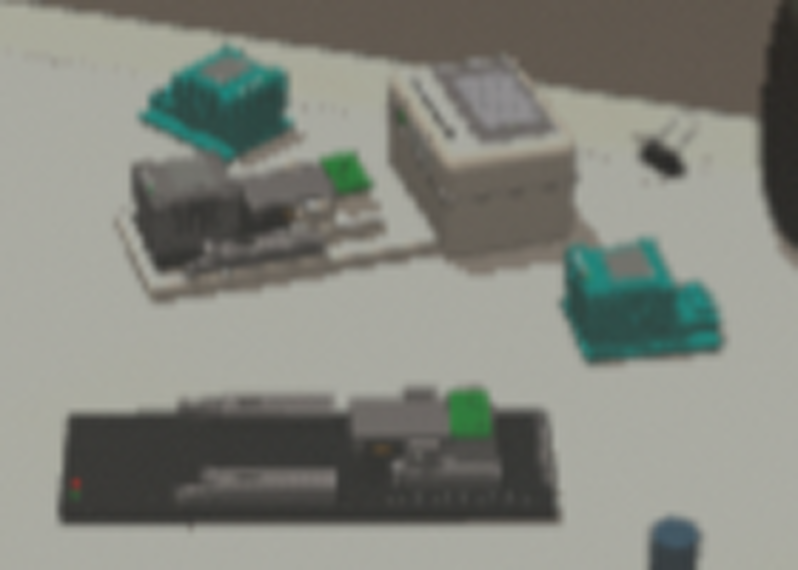

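```bash
python3 - <<'E'
from h import *
t,_=load("top1"); s,_=load("scene1")
def greens(im):
    h=cv2.cvtColor(im,cv2.COLOR_RGB2HSV); m=cv2.inRange(h,(50,120,60),(75,255,255))
    n,l,st,c=cv2.connectedComponentsWithStats(m)
    return [(st[i][4],c[i].round(2)) for i in range(1,n) if st[i][4]>15]
gt=greens(t["color"]);gs=greens(s["color"]);print(gt,gs)
import itertools
for a in gt:
  for b in gs:
    p,e=tri([ray(t,*a[1]),ray(s,*b[1])]); print(a[1],b[1],p.round(4),np.round(e,4))
f=lambda x,y:((x+.5)/5-.5+250,(y+.5)/5-.5+110)
print("charger deck corners z=.012")
C=[plane(t,*f(*c),.012) for c in [(549,205),(694,232),(613,671),(463,642)]]
print(np.round(C,4)); C=np.array(C)
print("L",np.linalg.norm(C[0]-C[3]),np.linalg.norm(C[1]-C[2]),"W",np.linalg.norm(C[0]-C[1]),np.linalg.norm(C[3]-C[2]))
d=(C[0]+C[1]-C[2]-C[3])/2; print("yaw",np.arctan2(d[1],d[0]),"end mid",(C[0]+C[1])/2,(C[2]+C[3])/2)
print("printer edges z=.012"); 
P=[plane(t,*f(*c),.012) for c in [(128,547),(273,533),(250,237),(101,247)]];print(np.round(P,4))
for a,b in((0,3),(1,2)): d=P[b]-P[a];print("yaw",np.arctan2(d[1],d[0]))
print("battery top z=.058",[plane(t,*f(*c),.058).round(4) for c in [(146,432),(224,427),(236,514),(148,522),(188,473)]])
E
```

```text
[(np.int32(94), array([372.46, 165.85])), (np.int32(83), array([284.47, 169.71]))] [(np.int32(26), array([340.08, 179.96])), (np.int32(44), array([361.93, 222.14]))]
[372.46 165.85] [340.08 179.96] [ 0.5965 -0.206   0.1916] [0.0159 0.0159]
[372.46 165.85] [361.93 222.14] [ 0.6443 -0.2235  0.0412] [0.0014 0.0014]
[284.47 169.71] [340.08 179.96] [0.6294 0.028  0.0405] [0.001 0.001]
[284.47 169.71] [361.93 222.14] [ 0.693   0.0461 -0.1675] [0.0252 0.0252]
charger deck corners z=.012
[[ 0.6938 -0.188   0.012 ]
 [ 0.6788 -0.2731  0.012 ]
 [ 0.422  -0.2258  0.012 ]
 [ 0.4372 -0.1399  0.012 ]]
L 0.2610759232589788 0.2611085032118762 W 0.08640820747208215 0.08723238817809516
yaw -0.18351103962955181 end mid [ 0.68633511 -0.2305273   0.012     ] [ 0.4296272  -0.18288253  0.012     ]
printer edges z=.012
[[ 0.4888  0.0539  0.012 ]
 [ 0.4982 -0.0297  0.012 ]
 [ 0.6723 -0.0125  0.012 ]
 [ 0.6651  0.075   0.012 ]]
yaw 0.11921877625635667
yaw 0.09836947397373905
battery top z=.058 [array([0.5501, 0.0402, 0.058 ]), array([ 0.5535, -0.0034,  0.058 ]), array([ 0.5048, -0.0113,  0.058 ]), array([0.4996, 0.0377, 0.058 ]), array([0.5273, 0.0161, 0.058 ])]
```

```bash
python3 -m handwheel '{"offset":[[0,0,0],[0,0,0],[-0.9,0,0.9],[-0.9,0,0.9],[-0.9,0,0.9],[-0.9,0,0.9],[-0.9,0,0.9],[-0.9,0,0.9]],"twist":[0.85,0.85,0,0,0,0,0,0],"claw":[1,1,1,1,1,1,1,1]}'
python3 -m handwheel '{"offset":[[-0.9,0,0.9],[-0.9,0,0.9],[-0.9,0,0.9],[-0.9,0,0.9],[-0.9,0,0.9],[-0.9,0,0.9],[-0.9,0,0.9],[-0.9,0,0.9]],"twist":[0,0,0,0,0,0,0,0],"claw":[1,1,1,1,1,1,1,1]}'; python3 -c "
from station import arm;print(arm.get_state()['q'])"
```

```text
t: 1.05
eef_pos: [0.2774, -0.3536, 0.4047]
orientation: [-1.571, -0.0, -1.462]
force: [0.0, -0.1, 0.4]
grip_width: 0.0851
t: 1.85
eef_pos: [0.4687, -0.1153, 0.4047]
orientation: [-1.571, -0.0, -1.462]
force: [0.5, -0.2, -1.0]
grip_width: 0.0855
[-2.41181221e-01 -7.37785735e-02  1.44763538e-02  1.65877556e+00
 -4.96447154e-05  2.79145059e+00]
```

```bash
python3 -m handwheel '{"offset":[[0,0,0],[0,0,0]],"twist":[0,0],"claw":[1,1]}'; python3 - <<'E'
from h import *
s,st=snap("wrist","w1"); print(st["eef_pos"])
E
```

```text
t: 2.05
eef_pos: [0.4683, -0.1162, 0.4044]
orientation: [-1.572, 0.0, -1.46]
force: [0.0, -0.8, -0.2]
grip_width: 0.0855
[ 0.46825179 -0.11620805  0.4044119 ]
```

View pics/w1.png

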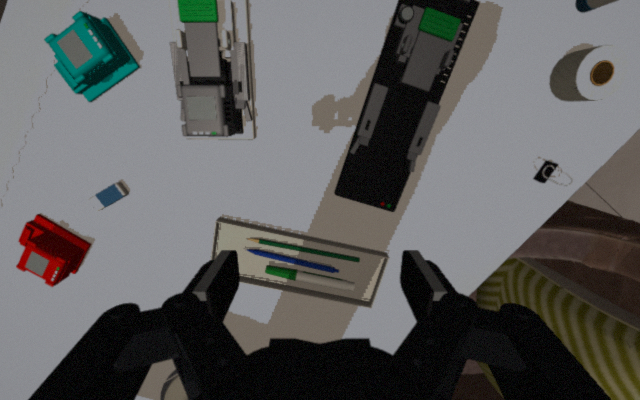

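```bash
python3 - <<'E'
from h import *
crop("w1",160,0,270,145,4,"w1p"); crop("w1",325,0,485,215,2.75,"w1c")
E
```

```text
(no output)
```

View pics/w1p.png

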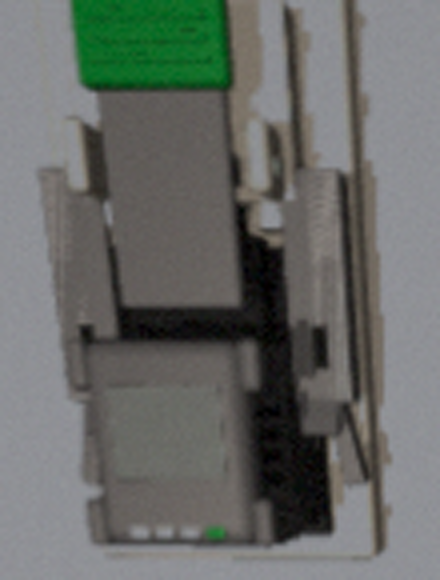

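View pics/w1c.png

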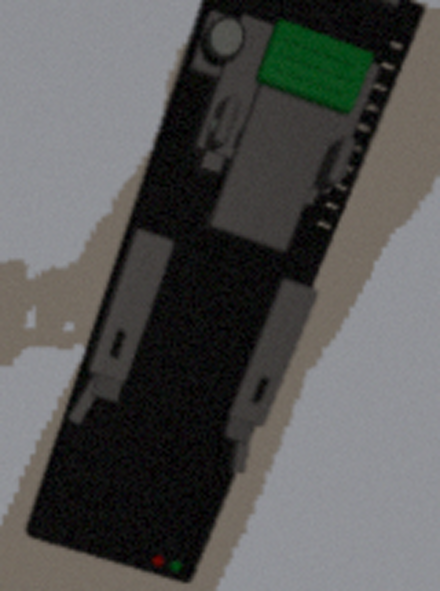

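```bash
python3 - <<'E'
from h import *
w,_=load("w1");t,_=load("top1")
fp=lambda x,y:((x+.5)/4-.5+160,(y+.5)/4-.5)
fc=lambda x,y:((x+.5)/2.75-.5+325,(y+.5)/2.75-.5)
P=lambda f,pts,z:np.array([plane(w,*f(*p),z,w) for p in pts])
def rep(n,A): print(n,A.round(4)[:,:2].tolist())
A=P(fc,[(28,531),(189,581)],.012);rep("ch near",A);print(np.linalg.norm(A[0]-A[1]),A.mean(0))
B=P(fc,[(137,229),(172,239),(286,279),(317,291),(92,370),(124,380),(229,424),(262,435)],.024);rep("rails",B)
for a,b in((4,0),(5,1),(6,2),(7,3)):
    d=B[b]-B[a];print("yaw",np.arctan2(d[1],d[0]),"L",np.linalg.norm(d))
m=B.mean(0);print("rail mid",m)
h=cv2.cvtColor(w["color"],cv2.COLOR_RGB2HSV); mm=cv2.inRange(h,(50,120,40),(75,255,255)); mm[100:]=0
for c in cv2.findContours(mm,0,2)[0]:
    if cv2.contourArea(c)>300:
        r=cv2.minAreaRect(c);bx=cv2.boxPoints(r)
        print("pad box",np.array([plane(w,*p,.044,w) for p in bx]).round(4)[:,:2].tolist(),"c",plane(w,*r[0],.044,w),r)
        print(tri([ray(w,*r[0],w),ray(t,*((372.46,165.85) if r[0][0]>300 else (284.47,169.71)))]))
D=P(fp,[(92,543),(270,543),(258,345),(70,343)],.058);rep("bat top",D);print([np.linalg.norm(D[i]-D[i-1]) for i in range(4)],D.mean(0))
for a,b in((0,3),(1,2)): d=D[b]-D[a];print("yaw",np.arctan2(d[1],d[0]))
d=D[1]-D[0];print("yaw+90",np.arctan2(d[1],d[0])+np.pi/2)
E=P(fp,[(105,555),(376,555)],.012);rep("pr near",E);d=E[1]-E[0];print(np.arctan2(d[1],d[0])+np.pi/2)
G=P(fp,[(352,400),(340,172)],.024);d=G[1]-G[0];rep("R rail outer",G);print(np.arctan2(d[1],d[0]),np.linalg.norm(d))
E
```

```text
ch near [[0.4405, -0.138], [0.4235, -0.2215]]
0.08523954222954151 [ 0.43199069 -0.17974337  0.012     ]
rails [[0.5812, -0.1659], [0.579, -0.1813], [0.5687, -0.2331], [0.5654, -0.2476], [0.5213, -0.1558], [0.5185, -0.1706], [0.5044, -0.2213], [0.5012, -0.2374]]
yaw -0.16717705992355159 L 0.06075558501414421
yaw -0.17472900523672982 L 0.06135116557501667
yaw -0.1809994302852895 L 0.06528389025470621
yaw -0.15751997839351467 L 0.06498050277221742
rail mid [ 0.54245683 -0.20161838  0.024     ]
pad box [[0.6361, -0.1979], [0.6577, -0.202], [0.6507, -0.241], [0.6287, -0.2376]] c [ 0.64340361 -0.21950802  0.044     ] ((438.9635009765625, 23.85037612915039), (37.59173583984375, 24.520065307617188), 19.98310661315918)
(array([ 0.64572261, -0.22383586,  0.0324543 ]), [np.float64(0.0011240783352283693), np.float64(0.00112407833522845)])
pad box [[0.6356, 0.0494], [0.6396, 0.0097], [0.6206, 0.0096], [0.6165, 0.05]] c [0.6281319  0.02967599 0.044     ] ((197.5, 10.5), (21.0, 39.0), 90.0)
(array([0.62652256, 0.02709508, 0.05032166]), [np.float64(3.763380084022167e-05), np.float64(3.7633800840263554e-05)])
bat top [[0.5013, 0.0425], [0.5066, -0.0069], [0.5577, -0.0031], [0.553, 0.0465]]
[np.float64(0.05184279656894554), np.float64(0.0496118834130224), np.float64(0.05123755869863462), np.float64(0.04978474810094743)] [0.52962859 0.01975642 0.058     ]
yaw 0.07819370852305768
yaw 0.07454754159603069
yaw+90 0.10729891442120376
pr near [[0.4914, 0.0599], [0.5008, -0.0262]]
0.10779779102026654
R rail outer [[0.5466, -0.0199], [0.6069, -0.0144]]
0.09119179462823199 0.060495776371066214
```

```bash
python3 -m handwheel '{"offset":[[-0.6,0.6,0.83],[-0.6,0.6,0.83],[-0.6,0.6,0.83],[-0.6,0.6,0.83],[-0.6,0.6,0.83],[-0.6,0.6,0.83],[-0.6,0.6,0.83],[0,0,0]],"twist":[0,0,0,0,0,0,0,0],"claw":[0,0,0,0,0,0,0,0]}'; python3 - <<'E'
from h import *
s,st=snap("wrist","w2"); print(st["eef_pos"],st["q"],st["force"],st["grip_width"])
snap("scene","s2");crop("s2",280,100,420,220,5.7,"s2c")
E
```

```text
t: 2.9
eef_pos: [0.6285, 0.0279, 0.2751]
orientation: [-1.575, 0.001, -1.462]
force: [-0.8, -0.7, -0.6]
grip_width: 0.0005
[0.62852646 0.02785299 0.2750973 ] [4.42379587e-02 2.67962961e-01 1.32850437e-01 1.43967003e+00
 2.69509713e-04 3.07671311e+00] [-0.80637389 -0.65600096 -0.63462955] 0.00047954328415672617
```

View pics/w2.png

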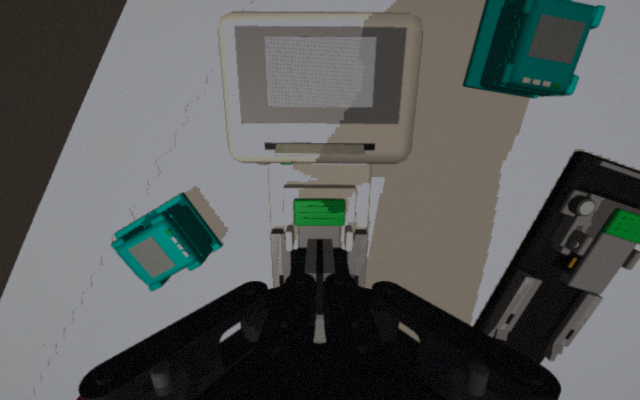

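View pics/s2c.png

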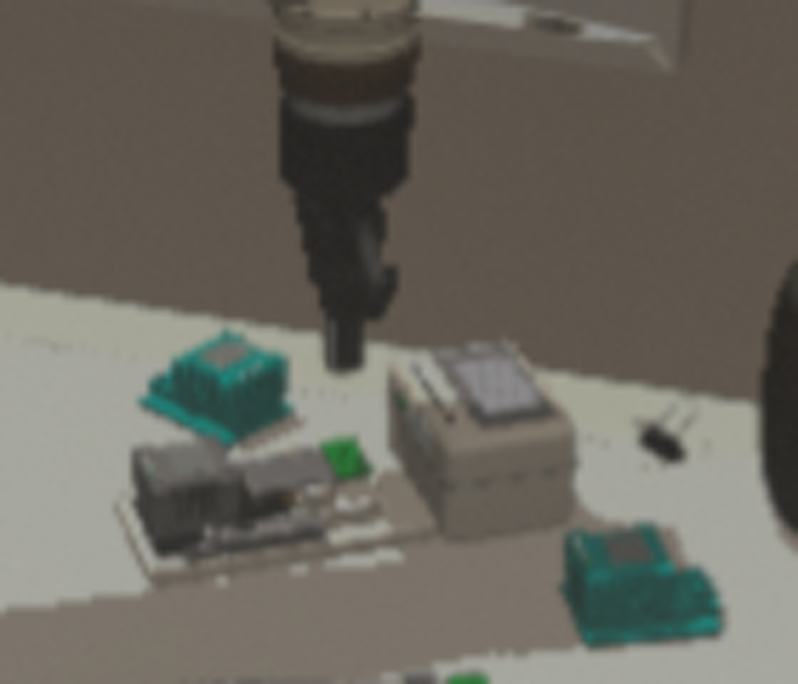

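```bash
python3 - <<'E'
from h import *
w2,_=load("w2");w1,_=load("w1");t,_=load("top1");s,_=load("scene1")
h=cv2.cvtColor(w2["color"],cv2.COLOR_RGB2HSV); mm=cv2.inRange(h,(50,120,40),(75,255,255))
for c in cv2.findContours(mm,0,2)[0]:
    if cv2.contourArea(c)>300:
        r=cv2.minAreaRect(c);print(r,plane(w2,*r[0],.044,w2))
        if r[0][0]<400: g=r
g=g[0]
print(tri([ray(w2,*g,w2),ray(w1,197.5,9.8,w1),ray(t,284.47,169.71),ray(s,340.08,179.96)]))
print(tri([ray(w2,*g,w2),ray(w1,197.5,9.8,w1)]))
E
```

```text
((625.4600219726562, 224.68724060058594), (36.95405578613281, 27.772686004638672), 17.744672775268555) [ 0.64587639 -0.21174073  0.044     ]
((319.0, 212.0), (26.0, 50.0), 90.0) [0.6303895  0.03064919 0.044     ]
(array([0.62943229, 0.02972325, 0.04019698]), [np.float64(0.000902385183999237), np.float64(0.0013965285567128765), np.float64(0.001878373355472023), np.float64(0.001385487657365949)])
(array([0.62941826, 0.03061084, 0.04154266]), [np.float64(7.097209243745168e-05), np.float64(7.097209243733242e-05)])
```

```bash
python3 -m handwheel '{"offset":[[-0.05,0.7,0.03],[0,0.7,0.03],[0,0.2,0],[0,0.1,0],[0,0.0,0]],"twist":[0,0,0,0,0],"claw":[0,0,0,0,0]}'
```

```text
t: 3.5
eef_pos: [0.6292, 0.0284, 0.2288]
orientation: [-1.57, -0.0, -1.463]
force: [-1.1, 0.6, 0.6]
grip_width: -0.0003
```

```bash
python3 -m handwheel '{"offset":[[0,0.12,0],[0,0.12,0],[0,0.1,0],[0,0.0,0]],"twist":[0,0,0,0],"claw":[0,0,0,0]}';python3 -m handwheel '{"offset":[[0,0.08,0],[0,0.0,0]],"twist":[0,0],"claw":[0,0]}'
```

```text
t: 3.9
eef_pos: [0.6291, 0.0291, 0.217]
orientation: [-1.572, 0.0, -1.462]
force: [0.6, -0.3, 0.7]
grip_width: -0.0001
t: 4.1
eef_pos: [0.6295, 0.0292, 0.2156]
orientation: [-1.569, -0.0, -1.462]
force: [1.2, 0.3, 2.0]
grip_width: -0.0001
```

Contact at about TCP z 0.2155, as expected. Press ~6 mm.

```bash
python3 -m handwheel '{"offset":[[0,0.07,0],[0,0.06,0],[0,0.0,0]],"twist":[0,0,0],"claw":[0,0,0]}';python3 -m handwheel '{"offset":[[0,0.04,0],[0,0.0,0],[0,0,0]],"twist":[0,0,0],"claw":[0,0,0]}'; python3 - <<'E'
from h import *
snap("scene","s3");crop("s3",280,100,420,220,5.7,"s3c")
E
```

```text
t: 4.4
eef_pos: [0.6301, 0.0292, 0.2127]
orientation: [-1.567, -0.0, -1.462]
force: [3.4, 1.3, 7.3]
grip_width: 0.0001
t: 4.7
eef_pos: [0.6303, 0.0292, 0.212]
orientation: [-1.566, -0.0, -1.462]
force: [2.6, 0.6, 8.6]
grip_width: -0.0
```

View pics/s3c.png

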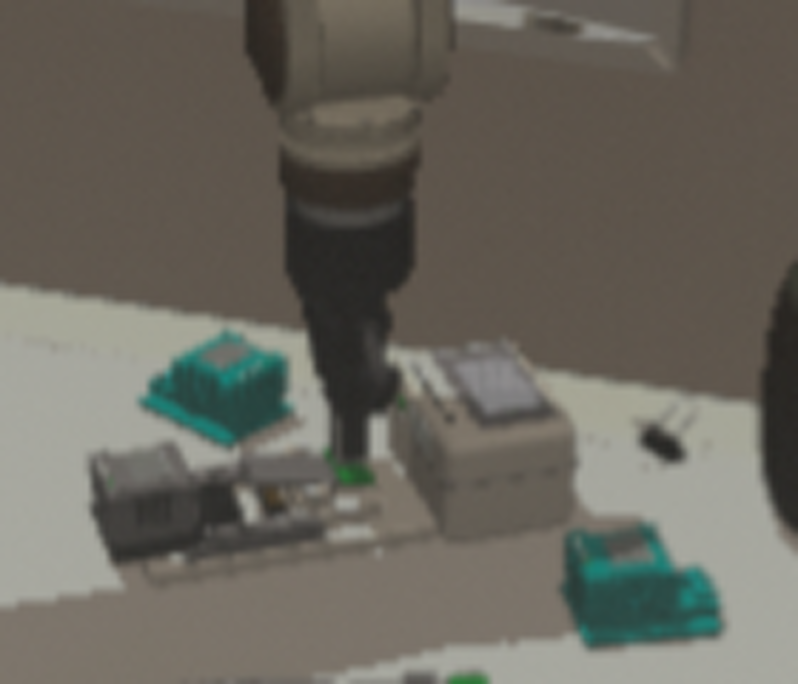

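```bash
python3 -m handwheel '{"offset":[[0,-0.8,0],[0,-0.9,0],[0,-0.9,-0.9],[0,0,-1],[0,0,-1],[0,0,-1],[0,0,-1],[0,0,-0.5]],"twist":[0,0,0,0,0,0,0,0],"claw":[0,0,0.6,1,1,1,1,1]}';python3 -m handwheel '{"offset":[[0,0,0],[0,0,0]],"twist":[0,0],"claw":[1,1]}'; python3 - <<'E'
from h import *
snap("wrist","w4");snap("top","t4");snap("scene","s4");crop("t4",250,110,330,230,5,"t4c")
E
```

```text
t: 5.55
eef_pos: [0.4663, 0.0113, 0.2879]
orientation: [-1.571, -0.0, -1.462]
force: [0.2, -0.4, -0.3]
grip_width: 0.0845
t: 5.75
eef_pos: [0.4685, 0.0115, 0.2882]
orientation: [-1.57, -0.0, -1.462]
force: [0.5, 0.2, -0.1]
grip_width: 0.0854
```

View pics/w4.png

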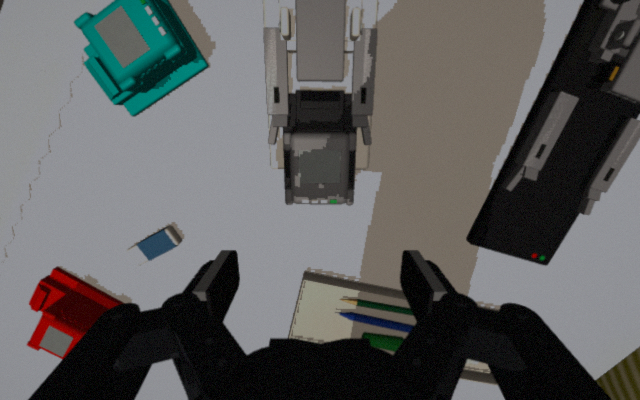

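```bash
python3 - <<'E'
from h import *
crop("w4",255,0,385,215,2.75,"w4c"); crop("w4",450,0,640,275,2.1,"w4ch")
E
```

```text
(no output)
```

View pics/w4c.png

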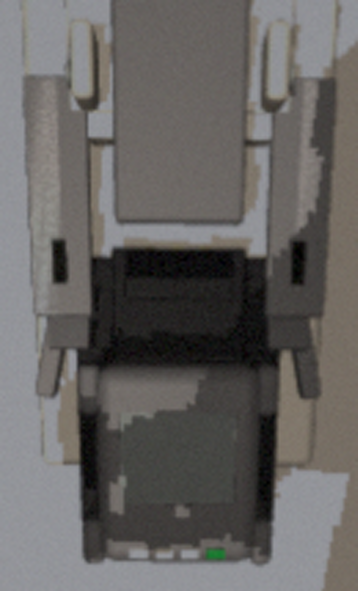

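View pics/w4ch.png

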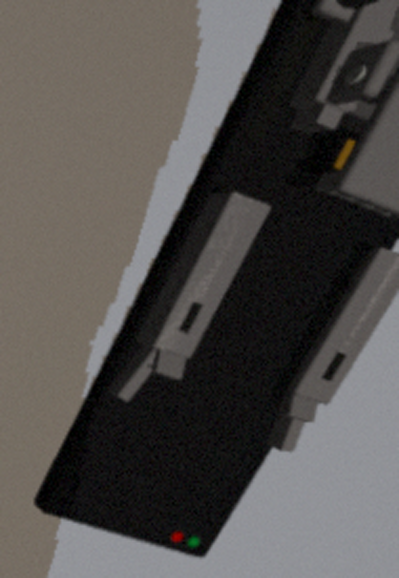

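```bash
python3 - <<'E'
from h import *
w,_=load("w4")
f=lambda x,y:((x+.5)/2.75-.5+255,(y+.5)/2.75-.5)
P=lambda pts,z:np.array([plane(w,*f(*p),z,w) for p in pts])
D=P([(80,360),(276,360),(84,560),(270,560)],.058);print(D.round(4),D.mean(0),np.linalg.norm(D[0]-D[1]),np.linalg.norm(D[2]-D[3]),np.linalg.norm(D[0]-D[2]))
R=P([(25,76),(336,76),(36,315),(322,315)],.024);print(R.round(4))
a=R[:2].mean(0);b=R[2:].mean(0);d=a-b;yp=np.arctan2(d[1],d[0]);print("printer yaw",yp,"mouth",b,np.linalg.norm(d),"widths",np.linalg.norm(R[0]-R[1]),np.linalg.norm(R[2]-R[3]))
T=toolT(w); g=np.append(D.mean(0),1); print("grip in tool units", (np.linalg.inv(T)@g)[:3]/.03)
# charger
f=lambda x,y:((x+.5)/2.1-.5+450,(y+.5)/2.1-.5)
C=P([(40,505),(204,555)],.012);print("near",C,C.mean(0),np.linalg.norm(C[0]-C[1]))
R=P([(233,193),(270,207),(157,345),(188,357),(296,392),(330,405)],.024);print(R.round(4))
for i,j in((0,2),(1,3)):
  d=R[i]-R[j];print(np.arctan2(d[1],d[0]),np.linalg.norm(d))
d=R[2]-R[5];print("yaw",np.arctan2(d[1],d[0])-np.pi/2,np.linalg.norm(d)," mouth mid",(R[2]+R[5])/2,(R[3]+R[4])/2)
E
```

```text
[[ 0.5294  0.0453  0.058 ]
 [ 0.5347 -0.0041  0.058 ]
 [ 0.4761  0.0404  0.058 ]
 [ 0.4816 -0.0103  0.058 ]] [0.50542374 0.01780797 0.058     ] 0.04968045721699093 0.05102912422643036 0.053516769610237415
[[ 0.5993  0.0692  0.024 ]
 [ 0.6083 -0.0138  0.024 ]
 [ 0.5379  0.0629  0.024 ]
 [ 0.5469 -0.02    0.024 ]]
printer yaw 0.10203433183547177 mouth [0.54240171 0.02140922 0.024     ] 0.061716992755477165 widths 0.08348790102986614 0.08339881030898247
grip in tool units [-0.07532242  7.67488737  1.23791412]
near [[ 0.44140308 -0.13543882  0.012     ]
 [ 0.42388222 -0.22193681  0.012     ]] [ 0.43264265 -0.17868782  0.012     ] 0.08825464955067717
[[ 0.5808 -0.1663  0.024 ]
 [ 0.5777 -0.1824  0.024 ]
 [ 0.5213 -0.1561  0.024 ]
 [ 0.518  -0.1706  0.024 ]
 [ 0.5087 -0.2216  0.024 ]
 [ 0.5048 -0.2386  0.024 ]]
-0.16934685607152233 0.060336513534270074
-0.19569996328586972 0.0608798057166859
yaw -0.19744862226897864 0.08405958778069683  mouth mid [ 0.51309011 -0.19736278  0.024     ] [ 0.51332443 -0.19606921  0.024     ]
```

```bash
python3 -m handwheel '{"offset":[[-0.07,0,0.62],[0,0.3,0.62],[0,0.8,0],[0,0.8,0],[0,0.7,0],[0,0.3,0],[0,0,0]],"twist":[0.05,0,0,0,0,0,0],"claw":[1,1,1,1,1,1,1]}'; python3 - <<'E'
from h import *
snap("wrist","w5");snap("scene","s5");crop("s5",260,120,400,220,5.7,"s5c")
E
```

```text
t: 6.6
eef_pos: [0.5049, 0.0176, 0.1997]
orientation: [-1.573, 0.0, -1.466]
force: [-0.4, 1.1, -0.1]
grip_width: 0.0856
```

View pics/w5.png

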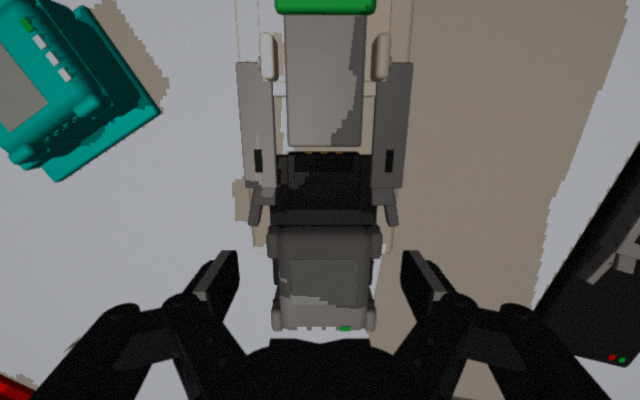

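View pics/s5c.png

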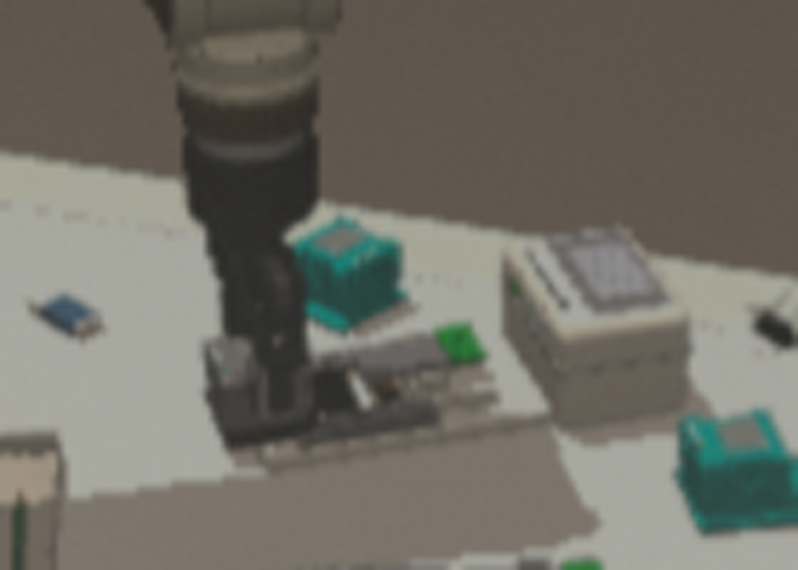

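```bash
python3 - <<'E'
from h import *
w,_=load("w5");T=np.linalg.inv(toolT(w))
for p in [(323,226),(323,329),(270,258),(274,305),(380,258),(374,305),(268,226),(380,226),(272,330),(374,330)]:
    print(p,((T@np.append(plane(w,*p,.058,w),1))[:3]*1000).round(1))
crop("w5",200,170,440,350,3.3,"w5c")
E
```

```text
(323, 226) [ -0.5 141.6  30.1]
(323, 329) [ -0.3 141.7 -25.2]
(270, 258) [-24.3 141.6  14.5]
(274, 305) [-23.8 141.7 -11. ]
(380, 258) [ 25.2 141.6  14.4]
(374, 305) [ 24.  141.7 -11. ]
(268, 226) [-24.3 141.6  30.1]
(380, 226) [ 24.1 141.6  30.1]
(272, 330) [-25.6 141.7 -25.9]
(374, 330) [ 24.9 141.7 -25.9]
```

View pics/w5c.png

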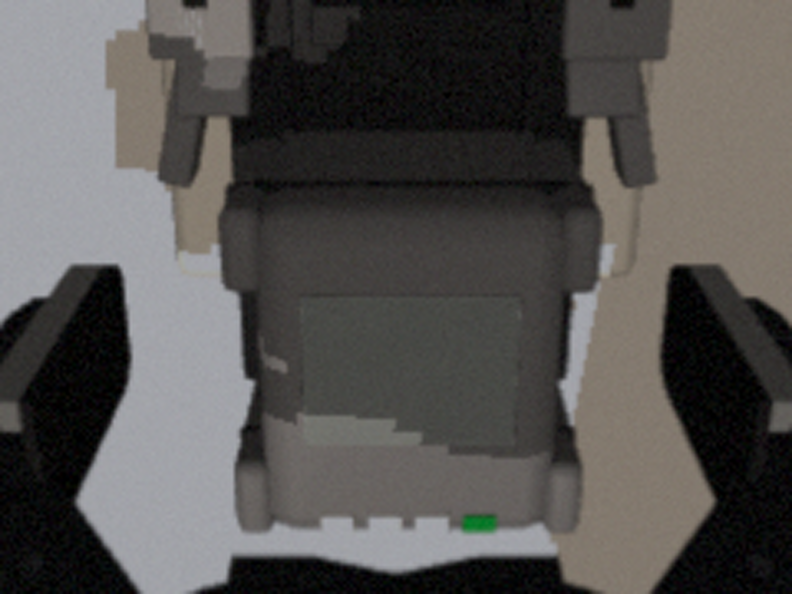

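```bash
python3 -m handwheel '{"offset":[[0,0.2,0.06],[0,0,0],[0,0,0],[0,0,0],[0,0,0],[0,0,0]],"twist":[0,0,0,0,0,0],"claw":[1,0.6,0.3,0,0,0]}'
```

```text
t: 7.3
eef_pos: [0.5069, 0.0175, 0.1956]
orientation: [-1.57, -0.001, -1.466]
force: [-0.8, -3.8, 5.2]
grip_width: 0.0433
```

```bash
python3 -m handwheel '{"offset":[[0,0,-0.1],[0,0,-0.2],[0,0,-0.3],[0,0,-0.4],[0,0,-0.4]],"twist":[0,0,0,0,0],"claw":[0,0,0,0,0]}'; python3 -m handwheel '{"offset":[[0,0,-0.4],[0,0,-0.4],[0,0,-0.3],[0,0,0]],"twist":[0,0,0,0],"claw":[0,0,0,0]}'
python3 - <<'E'
from h import *
snap("wrist","w6");snap("scene","s6")
E
```

```text
t: 7.8
eef_pos: [0.4644, 0.0135, 0.1954]
orientation: [-1.57, 0.001, -1.466]
force: [1.8, 0.8, 5.9]
grip_width: 0.0431
t: 8.2
eef_pos: [0.4304, 0.0098, 0.194]
orientation: [-1.574, 0.0, -1.466]
force: [0.9, -0.5, -3.5]
grip_width: 0.0434
```

View pics/w6.png

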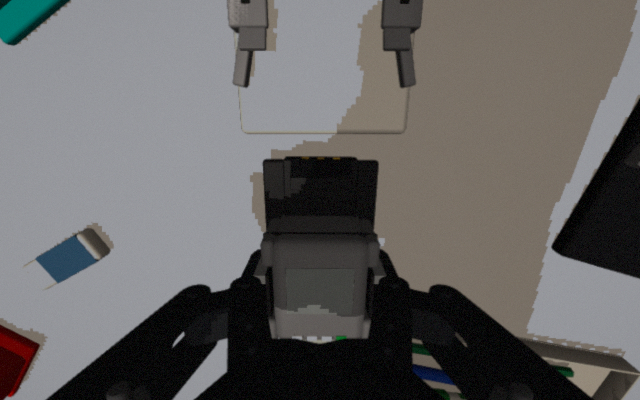

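```bash
python3 -m handwheel '{"offset":[[0,-0.7,0],[0,-0.9,0],[0.9,-0.3,0],[0.9,0,0],[0.9,0,0],[0.9,0,0],[0.9,0,0],[0.9,0,0]],"twist":[0,0,0.7,0.8,0.8,0.8,0.56,0],"claw":[0,0,0,0,0,0,0,0]}'; python3 -m handwheel '{"offset":[[0.7,0,0.3],[0.3,0,0.4],[0,0,0],[0,0,0]],"twist":[0,0,0,0],"claw":[0,0,0,0]}'
python3 - <<'E'
from h import *
snap("wrist","w7");snap("scene","s7")
E
```

```text
t: 9.1
eef_pos: [0.4249, -0.1522, 0.2515]
orientation: [-1.572, 0.0, -1.76]
force: [0.2, 0.3, -2.7]
grip_width: 0.0433
t: 9.5
eef_pos: [0.4399, -0.1844, 0.2514]
orientation: [-1.572, 0.001, -1.759]
force: [-1.1, 0.8, -2.5]
grip_width: 0.0436
```

View pics/w7.png

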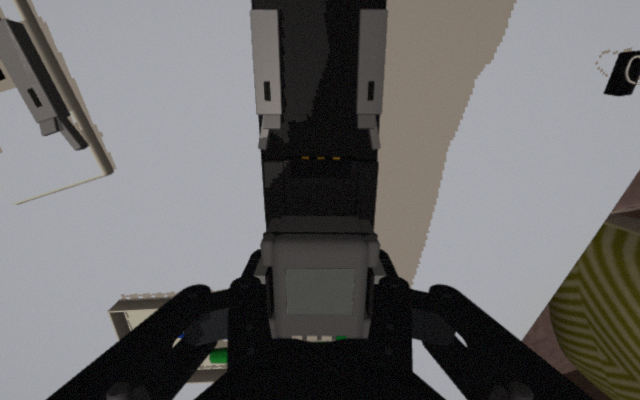

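```bash
python3 - <<'E'
from h import *
crop("w7",235,0,405,245,2.4,"w7c")
E
```

```text
(no output)
```

View pics/w7c.png

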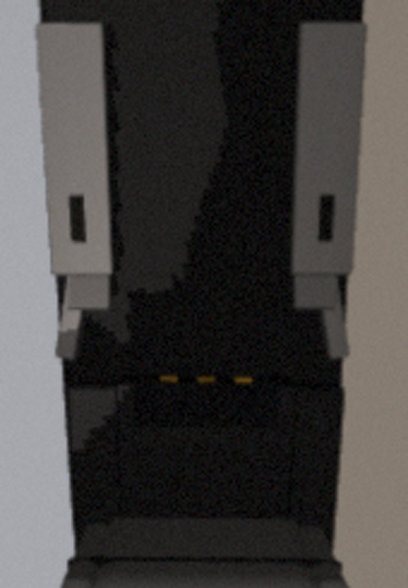

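```bash
python3 - <<'E'
from h import *
w,_=load("w7");T=np.linalg.inv(toolT(w))
f=lambda x,y:((x+.5)/2.4-.5+235,(y+.5)/2.4-.5)
for n,z,ps in [("rail outer",.024,[(37,23),(366,23),(52,273),(351,273)]),("rail inner",.024,[(104,23),(300,23),(109,273),(293,273)]),
  ("contacts",.251-.1836+.010,[(169,379),(206,379),(244,379)]),("front flange",.251-.1836+.006,[(65,384),(343,384),(78,552),(333,552)])]:
    for p in ps: print(n,p,((T@np.append(plane(w,*f(*p),z,w),1))[:3]*1000).round(1), plane(w,*f(*p),z,w).round(4))
E
```

```text
rail outer (37, 23) [-44.4 227.2 136.1] [ 0.5815 -0.1661  0.024 ]
rail outer (366, 23) [ 39.4 227.1 136. ] [ 0.5658 -0.2484  0.024 ]
rail outer (52, 273) [-44.6 227.3  74.8] [ 0.5214 -0.1544  0.024 ]
rail outer (351, 273) [ 39.5 227.2  74.8] [ 0.5056 -0.237   0.024 ]
rail inner (104, 23) [-27.3 227.2 136. ] [ 0.5783 -0.1829  0.024 ]
rail inner (300, 23) [ 22.6 227.2 135.9] [ 0.5689 -0.2319  0.024 ]
rail inner (109, 273) [-28.6 227.3  74.8] [ 0.5184 -0.1702  0.024 ]
rail inner (293, 273) [ 23.2 227.2  74.7] [ 0.5086 -0.221   0.024 ]
contacts (169, 379) [ -9.4 173.9  53.7] [ 0.4942 -0.1851  0.0774]
contacts (206, 379) [ -1.5 173.9  53.7] [ 0.4927 -0.1929  0.0774]
contacts (244, 379) [  6.7 173.9  53.7] [ 0.4912 -0.2009  0.0774]
front flange (65, 384) [-32.7 177.9  52. ] [ 0.4968 -0.1619  0.0734]
front flange (343, 384) [ 28.9 177.9  52. ] [ 0.4853 -0.2224  0.0734]
front flange (78, 552) [-32.1 178.   11.5] [ 0.4569 -0.1549  0.0734]
front flange (333, 552) [ 29.  177.9  11.4] [ 0.4454 -0.2149  0.0734]
```

```bash
python3 -m handwheel '{"offset":[[-0.03,0.3,-0.4],[0,0.6,0],[0,0.5,0],[0,0.2,0],[0,0,0],[0,0,0]],"twist":[0,0,0,0,0,0],"claw":[0,0,0,0,0,0]}'; python3 - <<'E'
from h import *
snap("wrist","w8");snap("scene","s8");crop("s8",260,130,400,235,5.7,"s8c");crop("w8",220,0,420,250,2.4,"w8c")
E
```

```text
t: 10.2
eef_pos: [0.4284, -0.1812, 0.2046]
orientation: [-1.57, -0.0, -1.758]
force: [-0.5, 0.0, -2.9]
grip_width: 0.0435
```

View pics/w8c.png

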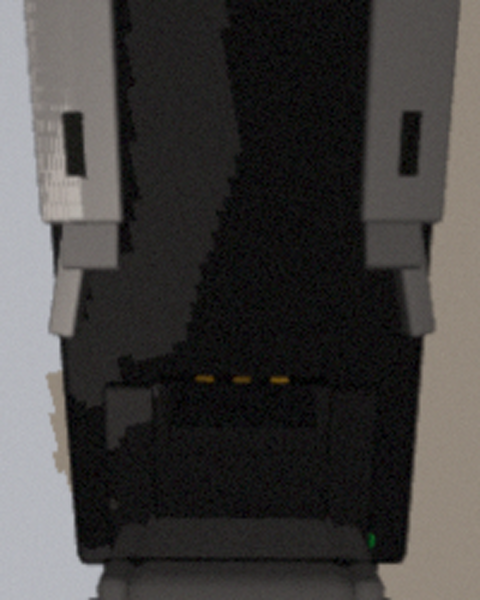

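View pics/s8c.png

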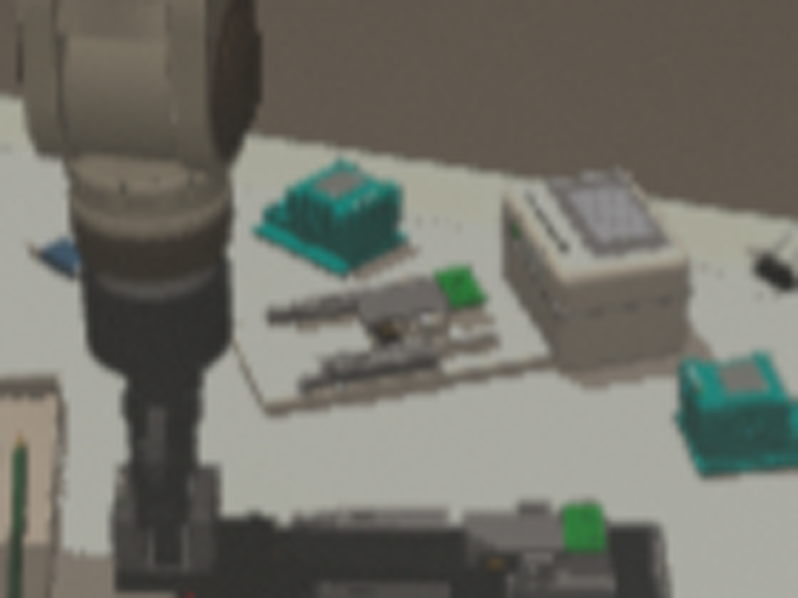

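```bash
python3 -m handwheel '{"offset":[[0,0.15,0],[0,0.08,0],[0,0,0]],"twist":[0,0,0],"claw":[0,0,0]}';python3 -m handwheel '{"offset":[[0,0.05,0],[0,0,0]],"twist":[0,0],"claw":[0,0]}'
```

```text
t: 10.6
eef_pos: [0.4281, -0.1813, 0.1966]
orientation: [-1.571, 0.0, -1.759]
force: [0.2, 0.2, -3.2]
grip_width: 0.0434
t: 10.8
eef_pos: [0.4283, -0.1814, 0.1956]
orientation: [-1.571, -0.0, -1.759]
force: [-0.4, -0.0, -2.8]
grip_width: 0.0433
```

```bash
python3 -m handwheel '{"offset":[[0,0.04,0],[0,0,0]],"twist":[0,0],"claw":[0,0]}';python3 -m handwheel '{"offset":[[0,0.04,0],[0,0,0]],"twist":[0,0],"claw":[0,0]}'
```

```text
t: 11.0
eef_pos: [0.4284, -0.1815, 0.1956]
orientation: [-1.569, -0.0, -1.759]
force: [-2.3, 2.4, 8.2]
grip_width: 0.0435
t: 11.2
eef_pos: [0.4286, -0.1815, 0.1956]
orientation: [-1.568, -0.001, -1.759]
force: [-6.5, 2.8, 18.0]
grip_width: 0.0435
```

```bash
python3 -m handwheel '{"offset":[[0,-0.06,0],[0,0,0.1],[0,0,0.2],[0,0,0.2],[0,0,0.2],[0,0,0.2]],"twist":[0,0,0,0,0,0],"claw":[0,0,0,0,0,0]}'
```

```text
t: 11.8
eef_pos: [0.4553, -0.1866, 0.1956]
orientation: [-1.57, -0.0, -1.759]
force: [-3.9, 1.1, 7.9]
grip_width: 0.0433
```

```bash
python3 - <<'E'
from h import *
snap("wrist","w9");crop("w9",220,0,420,250,2.4,"w9c")
E
```

```text
(no output)
```

View pics/w9c.png

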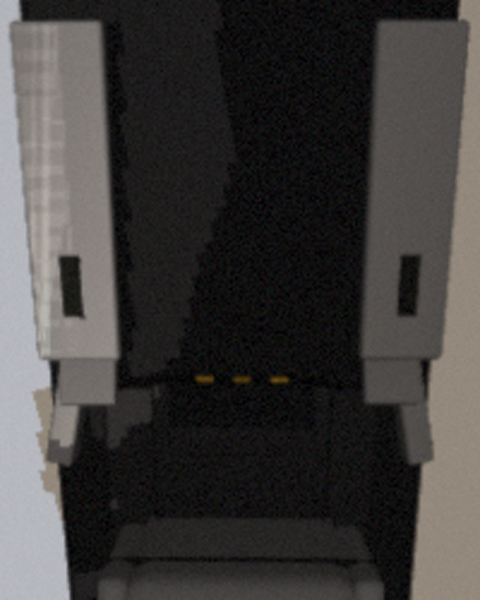

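```bash
python3 -m handwheel '{"offset":[[-0.02,-0.02,0.1],[0,0,0.2],[0,0,0.2],[0,0,0.1],[0,0,0]],"twist":[-0.05,0,0,0,0],"claw":[0,0,0,0,0]}'; python3 -m handwheel '{"offset":[[0,0,0.2],[0,0,0.2],[0,0,0.2],[0,0,0]],"twist":[0,0,0,0],"claw":[0,0,0,0]}'
```

```text
t: 12.35
eef_pos: [0.4733, -0.1892, 0.1956]
orientation: [-1.57, -0.0, -1.755]
force: [1.8, 0.0, 2.7]
grip_width: 0.0433
t: 12.75
eef_pos: [0.4912, -0.1926, 0.1957]
orientation: [-1.57, -0.0, -1.755]
force: [1.7, -0.9, 3.5]
grip_width: 0.0432
```

```bash
python3 - <<'E'
from h import *
snap("wrist","w10");crop("w10",220,0,420,250,2.4,"w10c")
E
```

```text
(no output)
```

View pics/w10c.png

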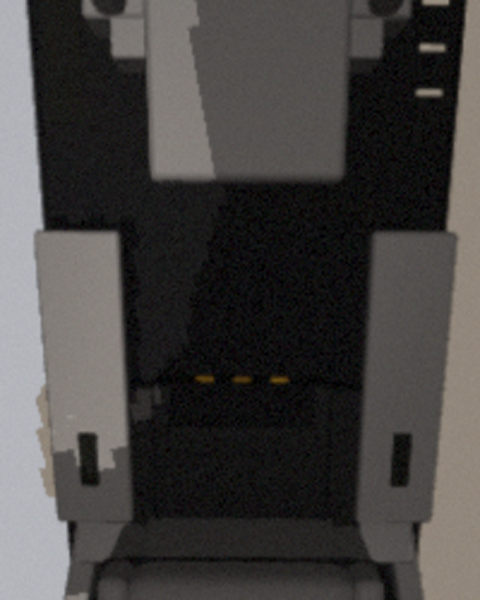

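```bash
python3 -m handwheel '{"offset":[[0.02,0,0.1],[0,0,0.2],[0,0,0.2],[0,0,0.2],[0,0,0]],"twist":[0.03,0,0,0,0],"claw":[0,0,0,0,0]}'; python3 -m handwheel '{"offset":[[0,0,0.1],[0,0,0.1],[0,0,0]],"twist":[0,0,0],"claw":[0,0,0]}'
```

```text
t: 13.3
eef_pos: [0.5114, -0.1965, 0.1965]
orientation: [-1.57, 0.002, -1.757]
force: [-1.3, 4.7, 11.2]
grip_width: 0.0435
t: 13.6
eef_pos: [0.5171, -0.1981, 0.1957]
orientation: [-1.57, 0.0, -1.757]
force: [2.6, 1.0, 3.6]
grip_width: 0.0432
```

```bash
python3 - <<'E'
from h import *
snap("wrist","w11");crop("w11",220,0,420,250,2.4,"w11c")
snap("scene","s11");crop("s11",280,150,420,250,5.7,"s11c")
E
```

```text
(no output)
```

View pics/w11c.png

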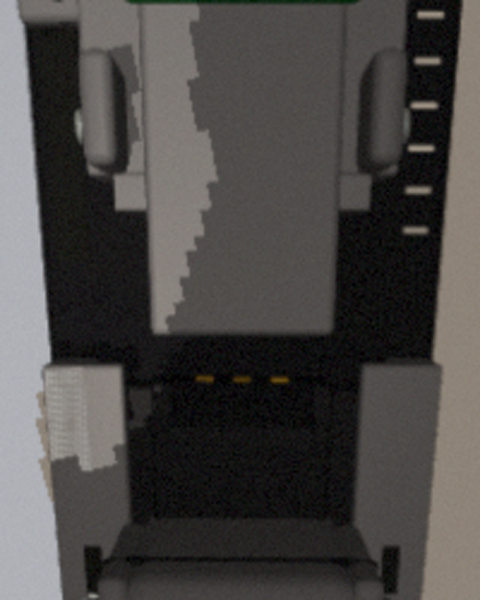

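View pics/s11c.png

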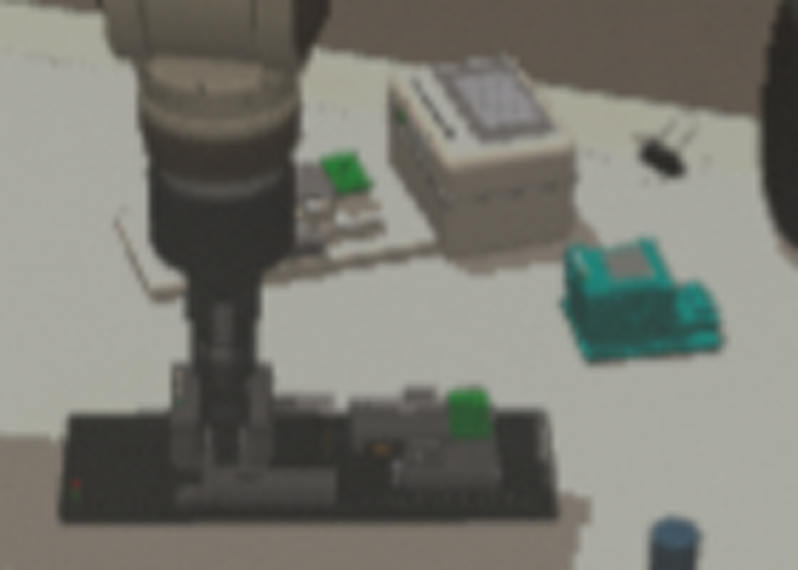

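```bash
python3 -m handwheel '{"offset":[[0,-0.02,0.1],[0,0,0.1],[0,0,0.1],[0,0,0]],"twist":[0,0,0,0],"claw":[0,0,0,0]}'; python3 -m handwheel '{"offset":[[0,0,0.07],[0,0,0.07],[0,0,0]],"twist":[0,0,0],"claw":[0,0,0]}'
```

```text
t: 14.1
eef_pos: [0.5258, -0.1997, 0.1957]
orientation: [-1.571, 0.0, -1.757]
force: [0.3, -1.1, -2.7]
grip_width: 0.0434
t: 14.4
eef_pos: [0.5298, -0.2005, 0.1959]
orientation: [-1.571, 0.0, -1.757]
force: [-0.5, 0.3, -2.6]
grip_width: 0.0437
```

```bash
for i in 1 2 3; do python3 -m handwheel '{"offset":[[0,0,0.06],[0,0,0.06],[0,0,0]],"twist":[0,0,0],"claw":[0,0,0]}'|egrep "pos|force"; done
```

```text
eef_pos: [0.5331, -0.2011, 0.1958]
force: [-1.2, 0.9, -4.4]
eef_pos: [0.5367, -0.2018, 0.1958]
force: [-2.6, 0.5, -5.2]
eef_pos: [0.5403, -0.2024, 0.1959]
force: [-4.2, 0.5, -6.2]
```

```bash
for i in 1 2; do python3 -m handwheel '{"offset":[[0,0,0.05],[0,0,0.05],[0,0,0]],"twist":[0,0,0],"claw":[0,0,0]}'|egrep "pos|force"; done;  python3 -c "
from h import *
snap('scene','s12');crop('s12',280,150,420,250,5.7,'s12c')"
```

```text
eef_pos: [0.5432, -0.203, 0.1958]
force: [-4.7, 1.3, -7.8]
eef_pos: [0.5461, -0.2035, 0.1959]
force: [-4.6, 0.7, -6.9]
```

View pics/s12c.png

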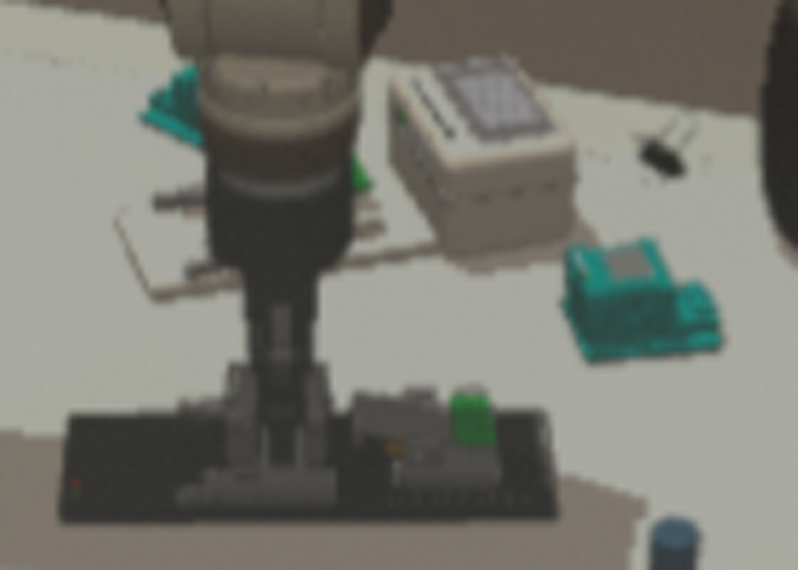

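```bash
for i in 1 2; do python3 -m handwheel '{"offset":[[0,0,0.05],[0,0,0]],"twist":[0,0],"claw":[0,0]}'|egrep "pos|force"; done
```

```text
eef_pos: [0.5477, -0.2038, 0.1959]
force: [-2.1, 0.0, -8.6]
eef_pos: [0.5492, -0.2041, 0.1964]
force: [-5.7, 0.8, -4.0]
```

```bash
python3 -c "
from h import *
snap('scene','s13');crop('s13',280,150,420,250,5.7,'s13c')
snap('wrist','w13');crop('w13',200,0,440,250,2.4,'w13c')"
```

```text
(no output)
```

View pics/s13c.png

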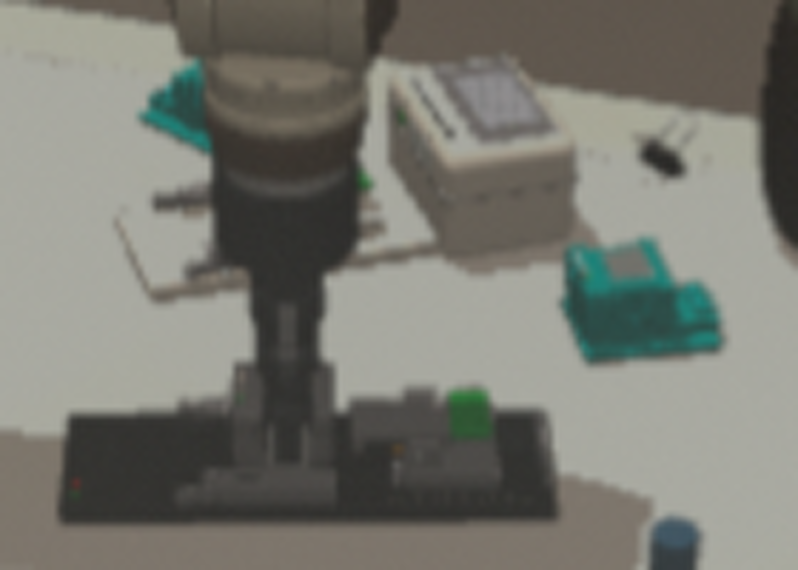

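View pics/w13c.png

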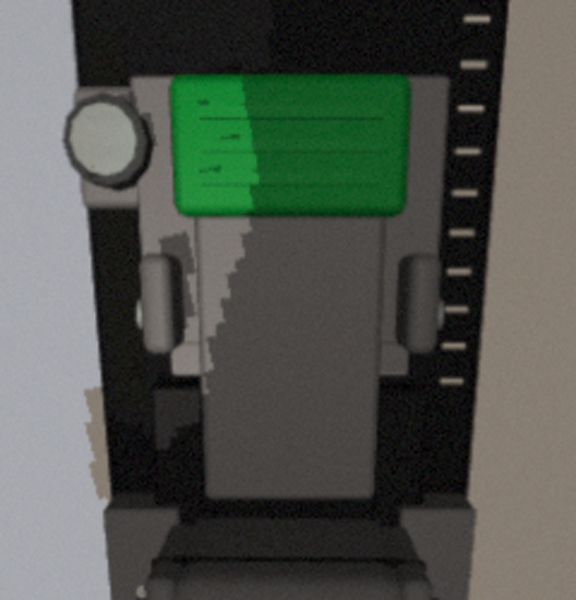

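```bash
for i in 1 2 3; do python3 -m handwheel '{"offset":[[0,0,-0.04],[0,0,0]],"twist":[0,0],"claw":[0,0]}'|egrep "pos|force"; done
```

```text
eef_pos: [0.5483, -0.2039, 0.1966]
force: [-0.9, 0.7, -5.7]
eef_pos: [0.5478, -0.2039, 0.197]
force: [5.2, -0.3, -7.3]
eef_pos: [0.5473, -0.2038, 0.1974]
force: [9.2, -1.4, -8.2]
```

```bash
python3 -m handwheel '{"offset":[[0,0,0.05],[0,0.02,0.02],[0,0,0]],"twist":[0,0,0],"claw":[0,0,0]}'; python3 -m handwheel '{"offset":[[0,0,0],[0,0,0],[0,0,0],[0,0,0],[0,0,0]],"twist":[0,0,0,0,0],"claw":[0.15,0.3,0.5,0.65,0.65]}'
```

```text
t: 17.35
eef_pos: [0.5481, -0.204, 0.1962]
orientation: [-1.569, -0.0, -1.757]
force: [1.9, -0.6, -2.2]
grip_width: 0.0431
t: 17.85
eef_pos: [0.5473, -0.2038, 0.1955]
orientation: [-1.572, -0.0, -1.757]
force: [-0.1, 0.1, 0.3]
grip_width: 0.0556
```

```bash
python3 -m handwheel '{"offset":[[0,-0.2,0],[0,-0.5,0],[0,-0.9,0],[0,-0.9,0],[0,-0.9,0],[0,0,-0.9],[0,0,-0.9],[0,0,0]],"twist":[0,0,0,0,0,0,0,0],"claw":[0.65,0.65,0.8,1,1,1,1,1]}';python3 -m handwheel '{"offset":[[0,0,0],[0,0,0]],"twist":[0,0],"claw":[1,1]}'; python3 -c "
from h import *
snap('scene','s14');crop('s14',260,140,400,250,5.7,'s14c')
snap('wrist','w14');snap('top','t14')"
```

```text
t: 18.65
eef_pos: [0.4926, -0.1935, 0.2995]
orientation: [-1.57, -0.0, -1.758]
force: [1.6, -0.5, 0.1]
grip_width: 0.0854
t: 18.85
eef_pos: [0.4951, -0.194, 0.2983]
orientation: [-1.57, -0.0, -1.757]
force: [0.6, 0.2, 0.1]
grip_width: 0.0853
```

View pics/s14c.png

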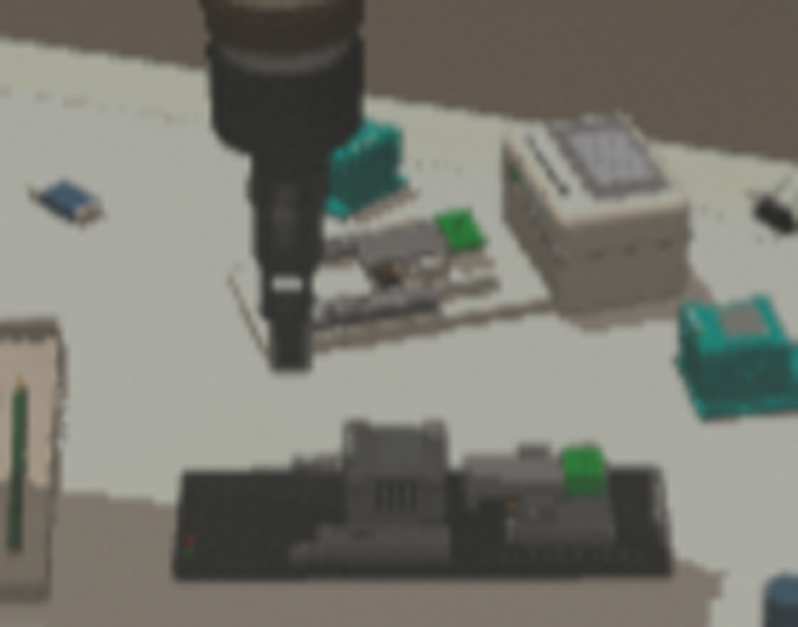

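View pics/w14.png

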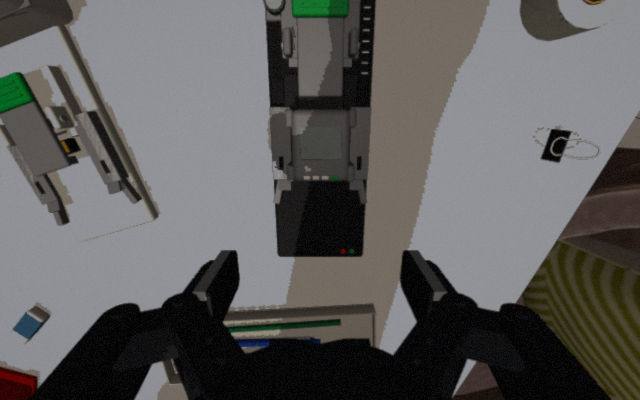

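View pics/t14.png

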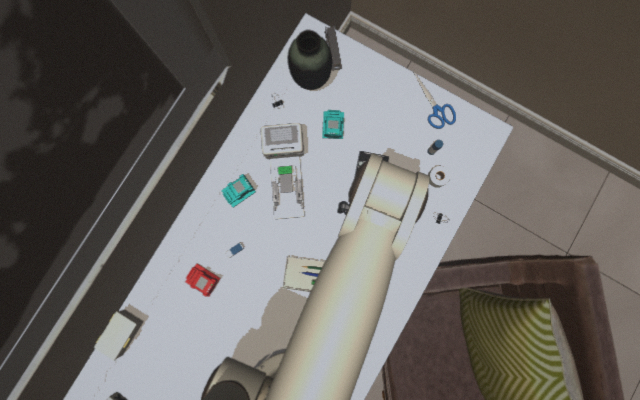

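```bash
python3 - <<'E'
from h import *
w,_=load("w14");crop("w14",255,0,385,215,2.75,"w14c")
h=cv2.cvtColor(w["color"],cv2.COLOR_RGB2HSV); m=cv2.inRange(h,(50,120,40),(75,255,255));m[:,:270]=0;m[:,370:]=0;m[60:]=0
y=np.where(m.any(1))[0].max()+.5
a=plane(w,321,y,.044,w);b=plane(w,321,109,.058,w);c=plane(w,321,181,.058,w);print(y,np.linalg.norm((a-b)[:2]),np.linalg.norm((b-c)[:2]),np.linalg.norm((a-c)[:2]),"expect 62,54,116")
E
```

```text
16.5 0.06184621278987139 0.05299440938929853 0.11484059998712193 expect 62,54,116
```

View pics/w14c.png

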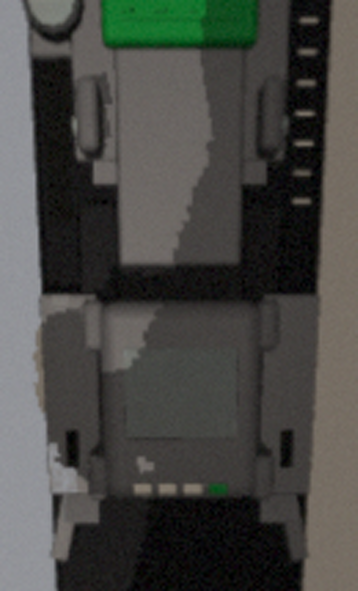

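Everything agrees with the battery being latched: the distances match, the pad is back up and the pull test held.

```bash
python3 -c "
from station import arm
print(arm.close_job())"
```

```text
the job is handed in; nothing more can be done
None
```

The battery is latched in the charger, and I handed the job in at about 19 s.

**What I did**
- I pressed the printer's catch with up to about 9 N, and the battery popped loose. It came out about 24 mm, more than the 10 mm described.
- I gripped the battery in its finger recesses, slid it out of the rails and lifted it over to the charger.
- I set it down before the charger's mouth and slid it in until the catch clicked.

**Last checks**
- **Pushing force:** the sideways force stayed under 7 N in the readings I took. The largest vertical force was 18 N, for a moment while setting the battery on the charger's deck. While sliding, there was one brief 11 N vertical reading with a 1 mm rise as the fingers entered the rails; I did not find its cause, and it was gone at the next reading.
- **Catch:** the charger's pad dipped as the ridge passed under it, then came back up to its rest height in the picture.
- **Hold:** a gentle pull back of about 9 N was resisted.
- **Position:** from the pad's near edge to the front of the battery's grip body I measured 61.8 mm; 62 mm is expected when latched. From the pad to the body's back edge I measured 114.8 mm, where 116 mm is expected, which is within the camera error.
- **Surroundings:** the gripper was open and clear above the charger. The other things look unmoved in the last pictures, except where the arm blocked part of the overhead view.

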